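# Clear loose drawer knobs from the pick-and-mix counter

## Robot

A 6-joint arm with a two-finger parallel gripper is mounted at the origin on the work surface. World frame = base frame: x ahead of the robot, y to its left, z up, the work surface at z = 0. Lengths are in m, angles in degrees, forces in N, time in s.
With the tool pointing down it reaches from about 0.375 to 0.9 m from the base axis. Payload 3.1 kg.
Tool frame: the origin (TCP) lies at the centre of the arm's flange, where the gripper is bolted on; the fingertips stand 182 mm ahead of it and the grasp point (between the pads) lies 164 mm ahead of it; x points along the fingers, z is the direction in which the jaws open and shut, and the axes are right-handed (so a half turn about x gives the same grasp; the last joint's range is limited). The gripper opens to 87 mm and grips with 3 to 60 N. Pads are 19 mm wide; open, the fingers measure 117 mm over their backs; the gripper's body (75 mm by 190 mm) begins 51 mm behind the grasp point.
Start: joints at [-73.367, 30.224, 82.088, -0, 67.689, -10.227], TCP at [0.282, -0.558, 0.405] pointing down, gripper open.
Joint ranges: [-176.69, 176.69], [-43.24, 126.21], [12.49, 139.97], [-82, 262], [0, 151.66], [-163.58, 163.58]. Speed limits (degrees/s): [159.86, 159.86, 180, 180, 180, 180].

## Interface

Orientations are given as a 3x3 rotation matrix whose columns are the frame's x, y, z axes.
In Python, from rig import bot gives the robot as it stands.
- The arm moves only by the shell command python3 -m crank 'ROWS' [OPENING]. ROWS is JSON, a list of rows, each an object with "offset": the shift along the tool's x, y, z in m, a list of three; "spin": the turn about the tool's x in rad. A call has 1 to 12 rows; each row shifts and turns the commanded pose from where the row before left it, along the tool's axes as they then stand; what a row does not reach is not made up. A row lasts 1/10 s, in which the tool goes at most 50 mm and 8.59 degrees, less where a joint would pass 70% of its speed; a pose out of reach is approached as far as the arm can. A call is refused whole if a number of a shift passes 0.05 or a number of a turn 0.15, either way. A call with a gripper value outside its range is refused whole. OPENING is the finger opening in m, from 0 to 0.087, set as the call begins (- or left out, the last holds). The fingers move at their own pace and stop on an object; the grip force is fixed at half the most. Time passes only in rows, so rows that do not move let the fingers close. It gives the time, the measured TCP pose, the force and the opening at its end, in the units of the state.
- bot.read_state(): the state, without advancing time (a new reading comes with each control period).
- bot.capture(name): name is "scene" or "top" or "wrist"; returns a dict with "pixels" (420x560x3 uint8, blue, green, red), "depth" (420x560 float32, m along the optical axis (not along the pixel's ray), 0 where there is no reading), "K" (3x3 intrinsics, pixels), "world_to_cam" (4x4, takes a point from world to camera coordinates). Camera axes: x right, y up, looking along -z (the intrinsics and any distortion apply to the point x, -y, -z); pixel columns grow to the right and rows downward; lengths in m; the calibration is good to about 2 mm. A picture is of the moment at which its call begins.
- bot.hand_in(): hands the job in, once; it reports no verdict.
Trained networks look in a picture, given as the dict that the camera call returned (one of the last four; its "shot" number tells which), for a name from the list of things; names that differ only in an ending like _2 or _b are one class to them, and where a whole thing is asked for, a point or a joint stands for the part that bears it (a point fixed in the world has none). Each returns a list of dicts, best first, with "p" (0 to 1); they miss things now and then, are a little off and sometimes report something else, mostly with a low value. They report only what shows in the picture. A call takes as long as a camera call.
- bot.regions_of(label, picture): "region" (420x560 bool, what is visible of it) and "extent" ([centre column, centre row, width, height] in pixels, round what is visible of it).
The state is a dict: "time_s": time; "joint_positions": joint angles; "qvel": joint speeds; "tau": joint torques, N m; "position": TCP position; "tcp_rot": TCP orientation; "force": force on the tool from outside, world axes, zero at the start; "moment": the same for the moment, N m; "opening": opening from 0.0 (shut) to 1.0 (fully open).
Only numpy, scipy, OpenCV 4.12 (cv2) and the standard library are available. Lean on these libraries where they do the work, as an engineer would, in place of code of your own. Each camera call takes 0.05 s, during which the arm holds its last target.

## Task

Customers have left four wooden drawer knobs lying on the hardware counter. Sweep all four across the counter top with your fingers into the sunken tub that already holds knobs like them, not the one with bar handles. Let each one slide over the edge of the tub: do not pick any of them up or flick them, and leave the other things on the counter where they are.

Things in the scene. Friction and masses are not known exactly. Their poses are not given: they have to be found in the camera images.
- counter: fixed pick-and-mix counter unit standing on the table, its flat grey top 100 mm above the table; 410 mm (its x) by 600 mm (its y), 18 mm board. Origin on the table under the middle of the open working area, which runs 300 mm along its y (from -150 to +150 mm) and lies between the two tubs, all flush with the top. Its x points away from the robot, its top reaches from x = -180 to +230 mm; the strip beyond x = 152 mm is a ledge for other things. May be turned a little.
- knob_tub: fixed black plastic tub let into the counter on one side (+y or -y) of the working area, the one that holds wooden knobs; it may be on either side. 300 mm (along the counter's x) by 120 mm, rim 6 mm wide and flush with the counter top, mouth 288 by 108 mm, 92 mm deep inside, one layer of knobs on its floor reaching 66 mm below the rim. Origin: centre of its underside, 96 mm below the rim, 211 mm from the counter's middle line; axes parallel to the counter's.
- handle_tub: the same tub on the opposite side, holding steel bar handles. No knob belongs in it. Origin as for the other tub.
- knob1: loose beech drawer knob lying face down on the counter: flat round head 36 mm across and 12 mm thick, 18 mm stem standing up from it, 26 mm high in all, about 22 g. Origin on its axis, 13 mm above its face (so 13 mm above the counter top at the start); z along the stem.
- knob2: loose beech drawer knob lying face down on the counter: flat round head 36 mm across and 12 mm thick, 18 mm stem standing up from it, 26 mm high in all, about 22 g. Origin on its axis, 13 mm above its face (so 13 mm above the counter top at the start); z along the stem.
- knob3: loose beech drawer knob lying face down on the counter: flat round head 36 mm across and 12 mm thick, 18 mm stem standing up from it, 26 mm high in all, about 22 g. Origin on its axis, 13 mm above its face (so 13 mm above the counter top at the start); z along the stem.
- knob4: loose beech drawer knob lying face down on the counter: flat round head 36 mm across and 12 mm thick, 18 mm stem standing up from it, 26 mm high in all, about 22 g. Origin on its axis, 13 mm above its face (so 13 mm above the counter top at the start); z along the stem.
- wax_tin: small round metal wax tin, 58 mm across, 32 mm high, on the middle of the working area. Stands loose; leave it where it is. Origin: centre of its underside.
- tape_roll: roll of masking tape lying flat, 54 mm across, 24 mm high, on the middle of the working area. Stands loose; leave it where it is. Origin: centre of its underside.
- stain_jar: small amber jar with black cap, 46 mm across, 53 mm high, on the far ledge. Stands loose; leave it where it is. Origin: centre of its underside.
- flat_brush: flat paint brush lying on the far ledge, about 213 mm long (its x), 42 mm wide, 14 mm high. Stands loose; leave it where it is. Origin: centre of its underside.
- brush_end (a point): the end of that brush's bristles, 110 mm from its origin along its x, 7 mm above the ledge.
- sample_block: stained wood sample block, 60 by 90 mm, 16 mm thick, on the far ledge. Stands loose; leave it where it is. Origin: centre of its underside.

How it is judged (in metres and radians):
At the end, for the whole second after the job is handed in: All four knobs lie at rest inside the mouth of the tub of knobs, each with its middle at least 10 mm below the rim, and no other thing has moved more than 12 mm (x of knob1 in the frame of knob_tub between -0.144 and 0.144 m and y of knob1 in the frame of knob_tub between -0.054 and 0.054 m and z of each of knob1, knob2, knob3, knob4 in the frame of knob_tub below 0.086 m and linear speed of each of knob1, knob2, knob3, knob4 below 0.03 m/s and x of knob2 in the frame of knob_tub between -0.144 and 0.144 m and y of knob2 in the frame of knob_tub between -0.054 and 0.054 m and x of knob3 in the frame of knob_tub between -0.144 and 0.144 m and y of knob3 in the frame of knob_tub between -0.054 and 0.054 m and x of knob4 in the frame of knob_tub between -0.144 and 0.144 m and y of knob4 in the frame of knob_tub between -0.054 and 0.054 m and distance of each of wax_tin, tape_roll, stain_jar, flat_brush, sample_block, brush_end from where it was at the start of the episode below 0.012 m); the robot touches nothing.
It fails at once if a knob is picked up: its middle more than 20 mm higher than when it lay on the counter (z of any of knob1, knob2, knob3, knob4 in the frame of counter above 0.133 m).
It fails at once if a knob is flicked: faster than 0.8 m/s while its middle is still above the counter top ((linear speed of knob1 above 0.8 m/s and z of knob1 in the frame of counter above 0.1 m) or (linear speed of knob2 above 0.8 m/s and z of knob2 in the frame of counter above 0.1 m) or (linear speed of knob3 above 0.8 m/s and z of knob3 in the frame of counter above 0.1 m) or (linear speed of knob4 above 0.8 m/s and z of knob4 in the frame of counter above 0.1 m)).
It fails at once if another thing is pushed more than 12 mm from its place or tipped over (distance of any of wax_tin, tape_roll, stain_jar, flat_brush, sample_block, brush_end from where it was at the start of the episode above 0.012 m or angle between any of wax_tin, tape_roll, stain_jar, flat_brush, sample_block's own z axis and vertical above 0.3 rad).
It also fails if it takes over 54 s, if anything falls off the work surface, if the arm or the gripper's body presses on something with over 40 N, if the wrist force passes 120 N, or if a joint passes its speed limit or range.

## Working session

There is one attempt and no reset: what is moved stays moved. The work goes in short steps, Python scripts to look and compute and a shell command to move; the robot and the scene stay as the last step left them, time stands still between calls to the robot, and variables do not carry over. Pictures are saved under pics/ and viewed, and the job is handed in when it is done.

```bash
ls; mkdir -p pics; python3 - <<'E'
from rig import bot
import cv2,numpy as np
s=bot.read_state();print(s)
for n in("top","scene"):
    c=bot.capture(n);cv2.imwrite(f"pics/{n}0.png",c["pixels"]);print(c["K"],c["world_to_cam"],c.keys())
E
```

```text
pics
{'time_s': 0.0, 'joint_positions': array([-7.33659248e+01,  3.02776928e+01,  8.21560346e+01, -9.90051944e-04,
        6.76895557e+01, -1.02283687e+01]), 'qvel': array([-0.01180627, -0.0950095 ,  0.04130929,  0.0378192 , -0.03165564,
        0.05843947]), 'tau': array([-1.13148275e-05, -4.40040350e+01, -1.76594067e+01,  6.32911082e-02,
        5.81861415e-02, -1.63769496e-04]), 'position': array([ 0.28231996, -0.55721553,  0.40378682]), 'tcp_rot': array([[-6.31257360e-04,  8.92091043e-01,  4.51855256e-01],
       [ 2.05707500e-03,  4.51855548e-01, -8.92088747e-01],
       [-9.99997685e-01,  3.66362563e-04, -2.12033532e-03]]), 'force': array([ 0.47138801, -0.12444069, -0.38541014]), 'moment': array([-0.01408412, -0.00281805, -0.01608139]), 'opening': 1.0016504180875434}
[[385.97203264   0.         277.46050006]
 [  0.         385.97203264 207.06226868]
 [  0.           0.           1.        ]] [[ 0.03507716 -0.99938356 -0.0014494  -0.00200388]
 [ 0.97560169  0.03392786  0.21691066 -0.62468181]
 [-0.21672777 -0.00902265  0.97619038 -0.69132556]
 [ 0.          0.          0.          1.        ]] dict_keys(['pixels', 'depth', 'K', 'world_to_cam', 'shot'])
[[537.77841783   0.         273.77537412]
 [  0.         537.77841783 198.08223355]
 [  0.           0.           1.        ]] [[-0.06008982  0.99810997  0.01287241  0.01032997]
 [-0.86674721 -0.05856905  0.49529682  0.48668896]
 [ 0.49511462  0.01860517  0.86862844 -1.53726475]
 [ 0.          0.          0.          1.        ]] dict_keys(['pixels', 'depth', 'K', 'world_to_cam', 'shot'])
```

View pics/top0.png

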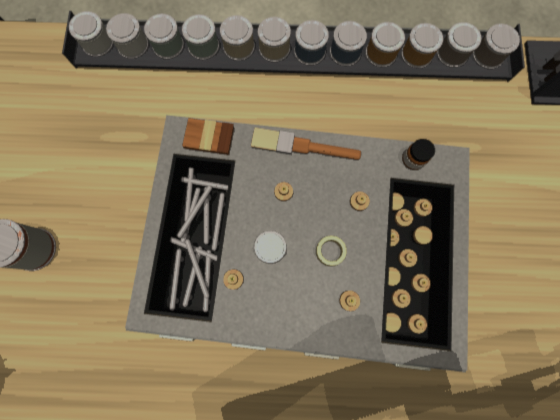

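View pics/scene0.png

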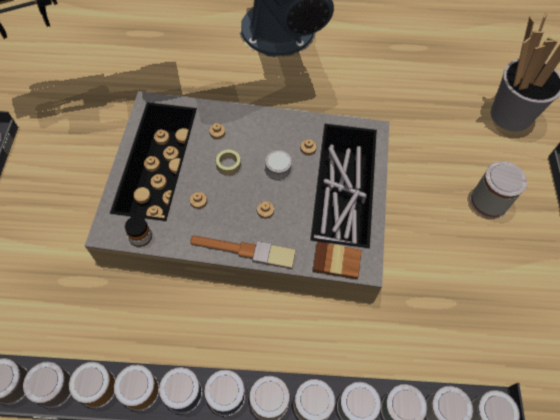

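The top view shows the knob tub on the right (−y), about (420,262). The loose knobs are at about (284,190), (360,201), (233,279) and (350,300). The tin is at (270,247), the tape at (331,250) and the brush at (305,145). Next I'll measure these positions.

```bash
cat > h.py <<'E'
import numpy as np, cv2
def ray_plane(c,u,v,z):
    K=c["K"];W=c["world_to_cam"];R=W[:3,:3];t=W[:3,3]
    d=np.array([(u-K[0,2])/K[0,0],-(v-K[1,2])/K[1,1],-1.])
    o=-R.T@t;d=R.T@d
    return o+d*(z-o[2])/d[2]
def pts(c,mask=None):
    K=c["K"];W=c["world_to_cam"];R=W[:3,:3];t=W[:3,3]
    v,u=np.nonzero((c["depth"]>0)&(mask if mask is not None else True));d=c["depth"][v,u]
    p=np.stack([(u-K[0,2])/K[0,0]*d,-(v-K[1,2])/K[1,1]*d,-d],1)
    return (p-t)@R
def proj(c,p):
    K=c["K"];W=c["world_to_cam"];q=W[:3,:3]@np.asarray(p)+W[:3,3]
    return K[0,0]*q[0]/-q[2]+K[0,2],K[1,1]*-q[1]/-q[2]+K[1,2]
E
python3 - <<'E'
from rig import bot
from h import *
for cam in ("top","scene"):
    c=bot.capture(cam);print(cam)
    for n in["knob1","wax_tin","tape_roll","stain_jar","flat_brush","sample_block","knob_tub","handle_tub","counter"]:
        for r in bot.regions_of(n,c):
            if r["p"]<.3: continue
            p=pts(c,r["region"])
            if len(p)<5: continue
            zt=np.percentile(p[:,2],95)
            m=p[:,2]>(0.104 if "tub" not in n and n!="counter" else -1)
            q=p[m] if m.sum()>5 else p
            mid=(q[:,:2].min(0)+q[:,:2].max(0))/2
            print(n,round(r["p"],2),np.round(r["extent"]),"z95",zt.round(3),"mid",mid.round(4),"span",np.ptp(q[:,:2],axis=0).round(3))
            if n in("knob_tub","handle_tub"):
                print(cv2.minAreaRect(p[p[:,2]>.09][:,:2].astype(np.float32)))
            if n=="counter":
                pp=p[abs(p[:,2]-.1)<.01]; print("top z",np.median(pp[:,2]),cv2.minAreaRect(pp[:,:2].astype(np.float32)))
E
```

```text
top
knob1 0.91 [351. 302.  19.  20.] z95 0.127 mid [ 0.451  -0.1131] span [0.033 0.034]
knob1 0.78 [360. 202.  20.  18.] z95 0.127 mid [ 0.6319 -0.1332] span [0.035 0.035]
knob1 0.72 [236. 281.  23.  19.] z95 0.127 mid [0.4801 0.0942] span [0.034 0.035]
knob1 0.67 [284. 192.  15.  18.] z95 0.127 mid [0.6449 0.0101] span [0.033 0.034]
wax_tin 0.72 [269. 249.  32.  31.] z95 0.134 mid [0.5383 0.0291] span [0.057 0.055]
tape_roll 0.9 [330. 253.  26.  28.] z95 0.126 mid [ 0.5352 -0.0787] span [0.051 0.05 ]
tape_roll 0.72 [234. 278.  25.  20.] z95 0.127 mid [0.4801 0.0942] span [0.034 0.035]
stain_jar 0.64 [418. 155.  30.  28.] z95 0.154 mid [ 0.7203 -0.2383] span [0.045 0.044]
flat_brush 0.97 [308. 144. 110.  35.] z95 0.115 mid [ 0.7434 -0.0302] span [0.057 0.211]
sample_block 0.57 [208. 138.  52.  39.] z95 0.118 mid [0.75   0.1579] span [0.068 0.093]
knob_tub 0.62 [418. 265.  75. 171.] z95 0.1 mid [ 0.5225 -0.2428] span [0.319 0.145]
((0.5273993015289307, -0.2425990104675293), (0.1255599558353424, 0.3048437237739563), 85.32308959960938)
knob_tub 0.5 [232. 280.  23.  19.] z95 0.127 mid [0
[... 1503 characters left out ...]
136079788208, -0.24307477474212646), (0.12425040453672409, 0.30376997590065), 85.46414184570312)
handle_tub 0.73 [344. 190.  64. 122.] z95 0.1 mid [0.5668 0.1764] span [0.312 0.142]
((0.5688066482543945, 0.1763191968202591), (0.12453941255807877, 0.31463924050331116), 85.67839050292969)
handle_tub 0.68 [243. 251. 106.  29.] z95 0.114 mid [ 0.747  -0.0328] span [0.061 0.213]
((0.7403220534324646, -0.033376544713974), (0.2146388441324234, 0.04930701479315758), 82.57373809814453)
counter 0.55 [239. 201. 308. 211.] z95 0.102 mid [ 0.5319 -0.0416] span [0.544 0.691]
top z 0.09857575427239389 ((0.5698202848434448, -0.035544246435165405), (0.6019831299781799, 0.4199545085430145), 85.43405151367188)
```

```bash
python3 -m crank '[{"offset":[0,0,0],"spin":-0.1456},{"offset":[0,0,0],"spin":-0.1456},{"offset":[0,0,0],"spin":-0.1456},{"offset":[0,0,0],"spin":-0.1456},{"offset":[0,0,0],"spin":-0.1456},{"offset":[0,0,0],"spin":-0.1456},{"offset":[0,0,0],"spin":-0.1456},{"offset":[0,0,0],"spin":0}]' 0.022
cat > where.py <<'E'
from rig import bot
import numpy as np
s=bot.read_state();R=s["tcp_rot"];p=s["position"]
th=np.radians(-4.7);C=np.array([.547,-.0325])
ex=np.array([np.cos(th),np.sin(th)]);ey=np.array([-ex[1],ex[0]])
tip=p+R[:,0]*.182
print("t",s["time_s"],"tip counter x,y mm",(1e3*np.array([(tip[:2]-C)@ex,(tip[:2]-C)@ey])).round(1),"h above top",round(1e3*(tip[2]-.1),1),"yaw err deg",round(np.degrees(np.arctan2(R[1,1],R[0,1]))-85.3,2),"tilt",np.degrees(np.arccos(-R[2,0])).round(2),"F",s["force"].round(1),"op",round(s["opening"]*87,1), "j",s["joint_positions"].round(0))
E
python3 where.py
```

```text
time_s: 1.9
position: [0.2824, -0.5575, 0.4047]
tcp_rot: [[0.0, 0.083, 0.997], [0.0, 0.997, -0.083], [-1.0, 0.0, 0.0]]
force: [0.2, -1.1, -0.3]
opening: 0.355
t 1.9 tip counter x,y mm [-220.7 -545. ] h above top 122.7 yaw err deg -0.06 tilt 0.0 F [ 0.2 -1.1 -0.3] op 30.9 j [-73.  30.  82.   0.  68. -69.]
```

```bash
python3 -m crank '[{"offset":[0,0.0408,0.0263],"spin":0},{"offset":[0,0.0408,0.0263],"spin":0},{"offset":[0,0.0408,0.0263],"spin":0},{"offset":[0,0.0408,0.0263],"spin":0},{"offset":[0,0.0408,0.0263],"spin":0},{"offset":[0,0.0408,0.0263],"spin":0},{"offset":[0,0.0408,0.0263],"spin":0},{"offset":[0,0.0408,0.0263],"spin":0},{"offset":[0,0.0408,0.0263],"spin":0},{"offset":[0,0.0408,0.0263],"spin":0},{"offset":[0,0.0408,0.0263],"spin":0},{"offset":[0,0.0408,0.0263],"spin":0}]' >/dev/null
python3 where.py; python3 - <<'E'
from rig import bot
import cv2
c=bot.capture("wrist");cv2.imwrite("pics/w1.png",c["pixels"])
E
```

```text
t 3.1 tip counter x,y mm [ 96.2 -53.7] h above top 122.9 yaw err deg -0.25 tilt 0.02 F [ 0.3 -1.1 -0.4] op 21.8 j [-18.  32.  79.  -0.  69. -13.]
```

View pics/w1.png

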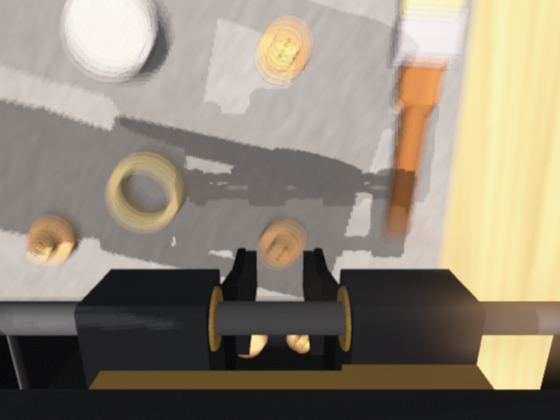

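The wrist view shows B at (282,245) and A at (284,48), nearly in line with the mid-finger column of 277. I'll refine the knob positions with this camera.

```bash
cat > wm.py <<'E'
from rig import bot
from h import *
import sys
th=np.radians(-4.7);C=np.array([.547,-.0325])
ex=np.array([np.cos(th),np.sin(th)]);ey=np.array([-ex[1],ex[0]])
def cc(p): p=np.asarray(p)[:2]-C; return (1e3*np.array([p@ex,p@ey])).round(1)
def look(cam,names):
    c=bot.capture(cam)
    for n in names:
        for r in bot.regions_of(n,c):
            if r["p"]<.3: continue
            p=pts(c,r["region"]); p=p[(p[:,2]>.103)&(p[:,2]<.17)]
            if len(p)<10: continue
            (mx,my),rad=cv2.minEnclosingCircle(p[:,:2].astype(np.float32))
            print(cam,n,round(r["p"],2),"px",np.round(r["extent"][:2]),"ctr xy mm",cc((mx,my)),"rad",round(rad*1e3,1))
    return c
E
python3 - <<'E'
from wm import *
look("wrist",["knob1","tape_roll","wax_tin"])
E
```

```text
wrist knob1 0.86 px [272. 255.] ctr xy mm [ 93.8 -93. ] rad 18.3
wrist knob1 0.7 px [274.  70.] ctr xy mm [95.9 50. ] rad 17.9
wrist knob1 0.68 px [ 46. 253.] ctr xy mm [-88.5 -87.8] rad 18.4
wrist tape_roll 0.84 px [139. 208.] ctr xy mm [ -5.5 -46.8] rad 27.1
wrist wax_tin 0.55 px [106.  46.] ctr xy mm [-12.8  61.8] rad 29.2
wrist wax_tin 0.48 px [414. 127.] ctr xy mm [194.4   4.2] rad 92.1
```

```bash
python3 -m crank '[{"offset":[0.035,0,-0.002],"spin":0},{"offset":[0.035,0,0],"spin":0},{"offset":[0.03,0,0],"spin":0},{"offset":[0.012,0,0],"spin":0},{"offset":[0.006,0,0],"spin":0},{"offset":[0,0,0],"spin":0}]' >/dev/null
python3 where.py
```

```text
t 3.95 tip counter x,y mm [ 93.3 -56.6] h above top 4.9 yaw err deg -0.14 tilt 0.01 F [-0.1 -0.2  0.9] op 21.9 j [-19.  40.  85.  -0.  55. -14.]
```

```bash
python3 -m crank '[{"offset":[0,-0.008,0],"spin":0},{"offset":[0,-0.012,0],"spin":0},{"offset":[0,-0.012,0],"spin":0},{"offset":[0,-0.012,0],"spin":0},{"offset":[0,-0.012,0],"spin":0},{"offset":[0,-0.012,0],"spin":0},{"offset":[0,-0.012,0],"spin":0},{"offset":[0,-0.012,0],"spin":0},{"offset":[0,-0.010,0],"spin":0},{"offset":[0,-0.006,0],"spin":0},{"offset":[0,0,0],"spin":0}]' >/dev/null
python3 where.py; python3 - <<'E'
from wm import *
c=look("scene",["knob1"]);cv2.imwrite("pics/s1.png",c["pixels"])
c=look("wrist",["knob1"]);cv2.imwrite("pics/w2.png",c["pixels"])
E
```

```text
t 5.05 tip counter x,y mm [  93.2 -164.6] h above top 4.7 yaw err deg -0.1 tilt 0.01 F [ 0.7 -1.1  0.1] op 22.1 j [-28.  41.  82.  -0.  57. -23.]
scene knob1 0.76 px [216. 131.] ctr xy mm [-83.7 -87.8] rad 17.3
scene knob1 0.71 px [267. 208.] ctr xy mm [100.   50.4] rad 18.8
scene knob1 0.69 px [341. 187.] ctr xy mm [ 10.1 164.3] rad 141.8
scene knob1 0.65 px [310. 147.] ctr xy mm [-70.2 120.2] rad 18.8
wrist knob1 0.58 px [52. 38.] ctr xy mm [  1.4 -55.2] rad 21.7
```

View pics/w2.png

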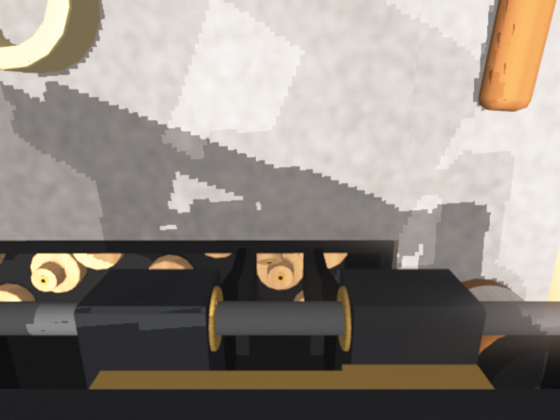

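View pics/s1.png

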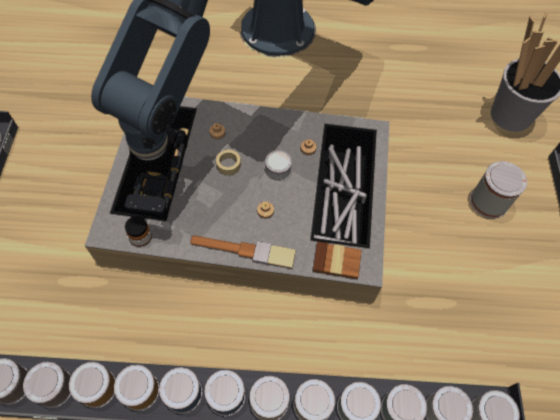

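B has left the counter and shows at (280,272) in the wrist view, down in the tub. A is next.

```bash
python3 -m crank '[{"offset":[-0.03,0,0],"spin":0},{"offset":[-0.03,0.02,0.002],"spin":0},{"offset":[0,0.042,0],"spin":0},{"offset":[0,0.042,0],"spin":0},{"offset":[0,0.042,0],"spin":0},{"offset":[0,0.042,0],"spin":0},{"offset":[0,0.042,0],"spin":0},{"offset":[0,0.022,0],"spin":0},{"offset":[0,0,0],"spin":0}]' >/dev/null
python3 where.py
```

```text
t 6.15 tip counter x,y mm [94.5 92.8] h above top 64.7 yaw err deg 0.27 tilt 0.06 F [ 0.1 -0.8 -0. ] op 22.1 j [-5. 36. 81.  0. 63. -1.]
```

```bash
python3 -m crank '[{"offset":[0.03,-0.002,0.001],"spin":0},{"offset":[0.022,-0.002,0],"spin":0},{"offset":[0.008,0,0],"spin":0},{"offset":[0,0,0],"spin":0}]' >/dev/null
python3 where.py
python3 -m crank '[{"offset":[0,-0.008,0],"spin":0},{"offset":[0,-0.014,0],"spin":0},{"offset":[0,-0.02,0],"spin":0},{"offset":[0,-0.02,0],"spin":0},{"offset":[0,-0.02,0],"spin":0},{"offset":[0,-0.02,0],"spin":0},{"offset":[0,-0.02,0],"spin":0},{"offset":[0,-0.02,0],"spin":0},{"offset":[0,-0.02,0],"spin":0},{"offset":[0,-0.015,0],"spin":0},{"offset":[0,0,0],"spin":0}]' >/dev/null
python3 where.py
```

```text
t 6.55 tip counter x,y mm [95.4 83.7] h above top 3.4 yaw err deg -0.08 tilt 0.18 F [-0.   0.2 -0.1] op 21.9 j [-6. 40. 84. -0. 56. -1.]
t 7.65 tip counter x,y mm [ 96.9 -95.8] h above top 5.7 yaw err deg -0.23 tilt 0.15 F [0.2 0.4 0. ] op 21.5 j [-22.  40.  84.  -0.  56. -17.]
```

```bash
python3 -m crank '[{"offset":[0,-0.008,0],"spin":0},{"offset":[0,-0.012,0],"spin":0},{"offset":[0,-0.012,0],"spin":0},{"offset":[0,-0.012,0],"spin":0},{"offset":[0,-0.012,0],"spin":0},{"offset":[0,-0.010,0],"spin":0},{"offset":[0,-0.006,0],"spin":0},{"offset":[0,0,0],"spin":0},{"offset":[0,0,0],"spin":0}]' >/dev/null
python3 where.py; python3 - <<'E'
from wm import *
c=look("wrist",["knob1"]);cv2.imwrite("pics/w3.png",c["pixels"])
c=look("scene",["knob1","wax_tin","tape_roll"]);cv2.imwrite("pics/s3.png",c["pixels"])
E
```

```text
t 8.55 tip counter x,y mm [  96.1 -164.5] h above top 4.6 yaw err deg -0.06 tilt 0.03 F [-0.3  0.1  0.4] op 21.6 j [-28.  41.  82.   0.  57. -23.]
scene knob1 0.64 px [218. 132.] ctr xy mm [-83.3 -89. ] rad 18.0
scene knob1 0.55 px [310. 149.] ctr xy mm [-70.2 120.5] rad 19.4
scene wax_tin 0.66 px [281. 167.] ctr xy mm [-9.1 61.4] rad 29.7
scene tape_roll 0.61 px [231. 162.] ctr xy mm [ -1.9 -47.8] rad 28.2
```

View pics/w3.png

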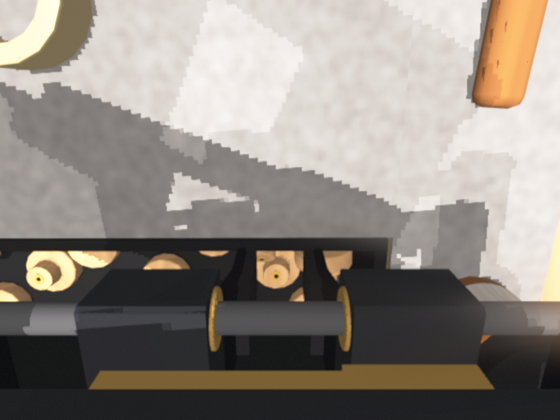

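View pics/s3.png

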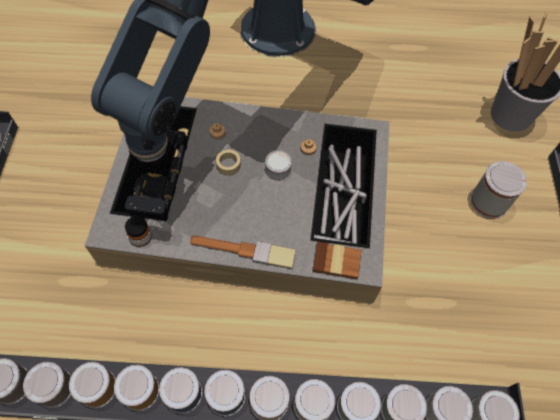

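A has left the counter too. Only the knobs at (218,132) and (310,149) remain in the scene view. D is next.

```bash
python3 -m crank '[{"offset":[-0.03,0,0],"spin":0},{"offset":[-0.03,0,0],"spin":0},{"offset":[0,0.024,-0.0368],"spin":0},{"offset":[0,0.024,-0.0368],"spin":0},{"offset":[0,0.024,-0.0368],"spin":0},{"offset":[0,0.024,-0.0368],"spin":0},{"offset":[0,0.024,-0.0368],"spin":0},{"offset":[0,0,0],"spin":0},{"offset":[0,0,0],"spin":0}]' >/dev/null
python3 where.py
python3 - <<'E'
from wm import *
c=look("wrist",["knob1"]);cv2.imwrite("pics/w4.png",c["pixels"])
E
```

```text
t 9.75 tip counter x,y mm [-87.9 -43.9] h above top 65.2 yaw err deg 0.03 tilt 0.07 F [ 0.3 -0.8 -0.1] op 22.1 j [-23.  23. 109.  -0.  48. -18.]
wrist knob1 0.95 px [281. 282.] ctr xy mm [-88.4 -84.8] rad 16.5
```

View pics/w4.png

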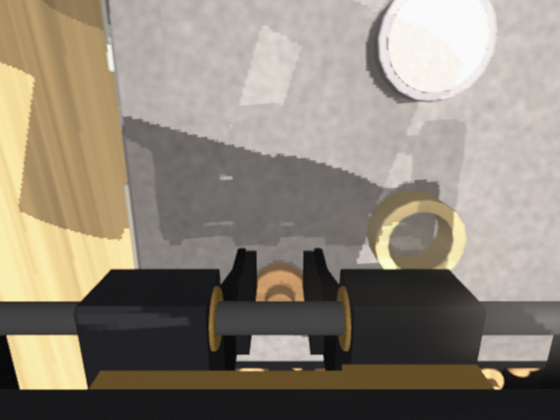

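The knob (281,282) is centred between the fingers (240 and 315), and the tape at (418,235) is clear.

```bash
python3 -m crank '[{"offset":[0.03,0,0],"spin":0},{"offset":[0.022,0,0],"spin":0},{"offset":[0.008,0,0],"spin":0},{"offset":[0,0,0],"spin":0}]' >/dev/null
python3 where.py
python3 -m crank '[{"offset":[0,-0.008,0],"spin":0},{"offset":[0,-0.012,0],"spin":0},{"offset":[0,-0.014,0],"spin":0},{"offset":[0,-0.014,0],"spin":0},{"offset":[0,-0.014,0],"spin":0},{"offset":[0,-0.014,0],"spin":0},{"offset":[0,-0.012,0],"spin":0},{"offset":[0,-0.012,0],"spin":0},{"offset":[0,-0.012,0],"spin":0},{"offset":[0,-0.008,0],"spin":0},{"offset":[0,0,0],"spin":0},{"offset":[0,0,0],"spin":0}]' >/dev/null
python3 where.py;python3 - <<'E'
from wm import *
c=look("wrist",["knob1"]);cv2.imwrite("pics/w5.png",c["pixels"])
c=look("top",["knob1","wax_tin"]);cv2.imwrite("pics/t5.png",c["pixels"])
E
```

```text
t 10.25 tip counter x,y mm [-87.2 -45. ] h above top 3.7 yaw err deg -0.08 tilt 0.09 F [-0.9 -1.2  1.1] op 21.8 j [-23.  30. 111.  -0.  39. -18.]
t 11.45 tip counter x,y mm [ -88.  -164.3] h above top 4.6 yaw err deg -0.06 tilt 0.04 F [-1.   0.8  0.3] op 22.0 j [-36.  31. 108.   0.  41. -31.]
top knob1 0.71 px [234. 280.] ctr xy mm [-77.  120.9] rad 18.0
top wax_tin 0.81 px [270. 249.] ctr xy mm [-13.6  61.6] rad 28.8
```

View pics/w5.png

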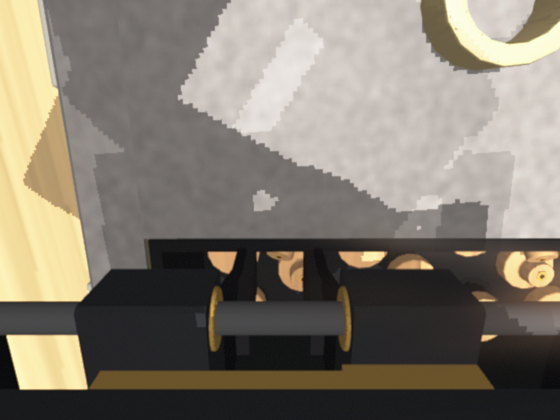

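View pics/t5.png

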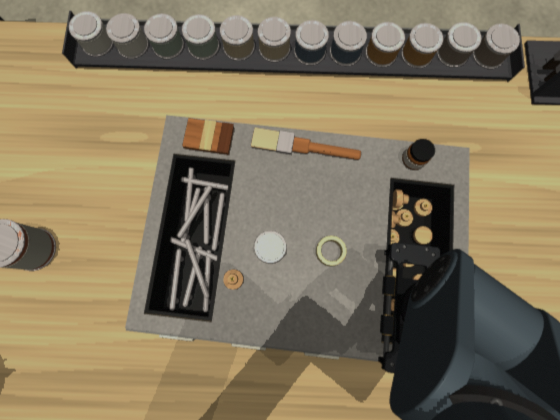

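D is in the tub. C is next, passing the tin with a slight drift to −x.

```bash
python3 -m crank '[{"offset":[-0.03,0,0],"spin":0},{"offset":[-0.03,0,0],"spin":0},{"offset":[0,0.046,0.002],"spin":0},{"offset":[0,0.046,0.002],"spin":0},{"offset":[0,0.046,0.002],"spin":0},{"offset":[0,0.046,0.002],"spin":0},{"offset":[0,0.046,0.002],"spin":0},{"offset":[0,0.046,0.002],"spin":0},{"offset":[0,0.046,0],"spin":0},{"offset":[0,0,0],"spin":0},{"offset":[0,0,0],"spin":0}]' >/dev/null
python3 where.py
python3 - <<'E'
from wm import *
c=look("wrist",["knob1","wax_tin"]);cv2.imwrite("pics/w6.png",c["pixels"])
E
```

```text
t 12.8 tip counter x,y mm [-76.2 158.8] h above top 64.7 yaw err deg 0.18 tilt 0.03 F [-0.1 -0.9 -0.3] op 22.0 j [  2.  26. 103.  -0.  51.   7.]
wrist knob1 0.85 px [281. 276.] ctr xy mm [-76.4 121.9] rad 18.1
```

View pics/w6.png

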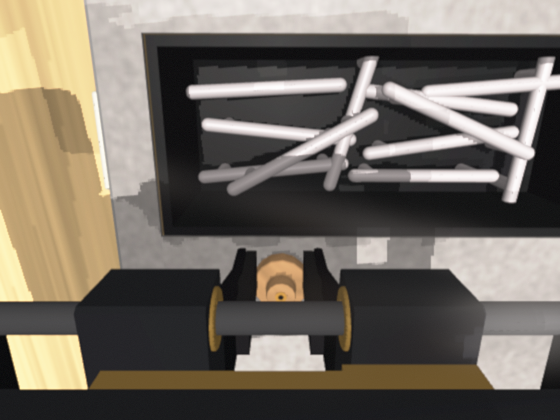

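The knob (281,276) is centred between the fingers.

```bash
python3 -m crank '[{"offset":[0.03,0,0],"spin":0},{"offset":[0.022,0,0],"spin":0},{"offset":[0.008,0,0],"spin":0},{"offset":[0,0,0],"spin":0}]' >/dev/null
python3 where.py
python3 -m crank '[{"offset":[0,-0.008,0],"spin":0},{"offset":[0,-0.010,0],"spin":0},{"offset":[0,-0.012,-0.002],"spin":0},{"offset":[0,-0.012,-0.002],"spin":0},{"offset":[0,-0.012,-0.002],"spin":0},{"offset":[0,-0.012,-0.002],"spin":0},{"offset":[0,0,0],"spin":0}]' >/dev/null
python3 where.py;python3 - <<'E'
from wm import *
c=look("wrist",["knob1","wax_tin"]);cv2.imwrite("pics/w7.png",c["pixels"])
c=look("top",["knob1","wax_tin"])
E
```

```text
t 13.35 tip counter x,y mm [-76.1 156.3] h above top 3.9 yaw err deg -0.17 tilt 0.16 F [-0.1 -1.2  0.3] op 21.8 j [  2.  32. 106.  -0.  43.   7.]
t 14.05 tip counter x,y mm [-84.  90.] h above top 4.8 yaw err deg -0.17 tilt 0.04 F [-0.7  0.3  0.2] op 22.0 j [ -6.  30. 110.  -0.  40.  -1.]
wrist knob1 0.92 px [281. 319.] ctr xy mm [-84.4  65.6] rad 18.6
wrist wax_tin 0.85 px [463. 324.] ctr xy mm [-0.9 68.1] rad 25.7
top wax_tin 0.55 px [279. 241.] ctr xy mm [-0.6 45.8] rad 15.1
```

View pics/w7.png

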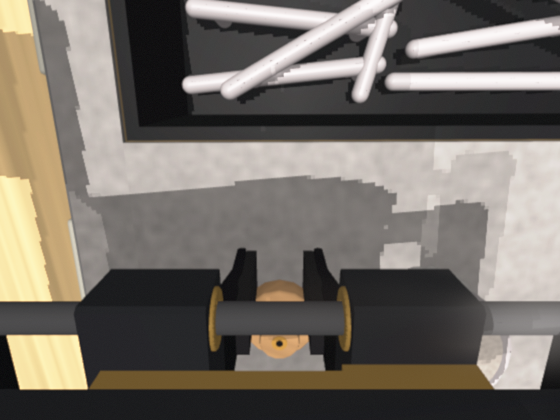

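The knob sits in the finger cage at (281,320), and the tin is clear. Continuing the sweep.

```bash
python3 -m crank '[{"offset":[0,-0.008,0],"spin":0},{"offset":[0,-0.014,0],"spin":0},{"offset":[0,-0.018,0],"spin":0},{"offset":[0,-0.018,0],"spin":0},{"offset":[0,-0.018,0],"spin":0},{"offset":[0,-0.018,0],"spin":0},{"offset":[0,-0.018,0],"spin":0},{"offset":[0,-0.018,0],"spin":0},{"offset":[0,-0.018,0],"spin":0},{"offset":[0,-0.018,0],"spin":0},{"offset":[0,-0.014,0],"spin":0},{"offset":[0,-0.010,0],"spin":0}]' >/dev/null
python3 where.py
python3 -m crank '[{"offset":[0,-0.008,0],"spin":0},{"offset":[0,-0.012,0],"spin":0},{"offset":[0,-0.012,0],"spin":0},{"offset":[0,-0.012,0],"spin":0},{"offset":[0,-0.012,0],"spin":0},{"offset":[0,-0.006,0],"spin":0},{"offset":[0,-0.004,0],"spin":0},{"offset":[0,0,0],"spin":0},{"offset":[0,0,0],"spin":0}]' >/dev/null
python3 where.py; python3 - <<'E'
from wm import *
c=look("wrist",["knob1"]);cv2.imwrite("pics/w8.png",c["pixels"])
E
```

```text
t 15.55 tip counter x,y mm [-83.7 -99.6] h above top 4.7 yaw err deg -0.08 tilt 0.01 F [0.9 0.9 0.1] op 22.1 j [-29.  30. 110.  -0.  40. -24.]
t 16.45 tip counter x,y mm [ -84.  -164.2] h above top 4.7 yaw err deg -0.04 tilt 0.03 F [ 0.4 -0.8  0.8] op 22.0 j [-36.  31. 108.   0.  41. -31.]
wrist knob1 0.62 px [311. 262.] ctr xy mm [ -64.8 -152.8] rad 0.7
```

View pics/w8.png

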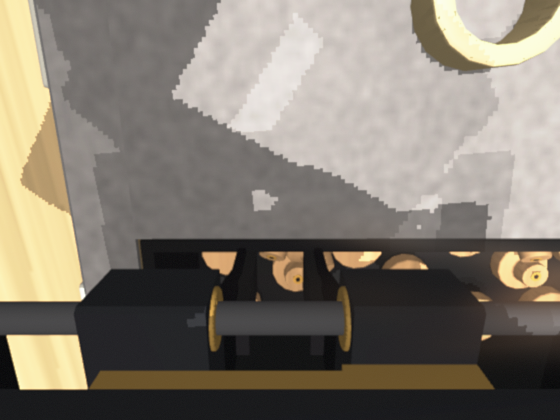

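The knob shows in the tub at (290,272). I'll raise the arm and move it clear of the tub (up, then to −x), then check.

```bash
python3 -m crank '[{"offset":[-0.03,0,0],"spin":0},{"offset":[-0.04,0,0],"spin":0},{"offset":[-0.04,0,0],"spin":0},{"offset":[0,-0.045,-0.01],"spin":0},{"offset":[0,-0.045,-0.01],"spin":0},{"offset":[0,-0.045,-0.01],"spin":0},{"offset":[0,-0.045,-0.01],"spin":0},{"offset":[0,-0.045,-0.01],"spin":0},{"offset":[0,-0.045,-0.01],"spin":0},{"offset":[0,-0.045,-0.01],"spin":0},{"offset":[0,0,0],"spin":0}]' >/dev/null
python3 where.py; python3 - <<'E'
from wm import *
c=look("top",["wax_tin","tape_roll","stain_jar"]);cv2.imwrite("pics/t9.png",c["pixels"])
p=pts(c)
q=(p[:,:2]-C);x=q@ex;y=q@ey
m=(abs(x)<.14)&(abs(y+.211)<.052)
print("tub max z (rim=0.1)",np.percentile(p[m,2],[50,95,99,100]).round(4))
cv2.imwrite("pics/t9z.png",cv2.resize(c["pixels"][160:370,340:480],None,fx=4,fy=2.85*1.4,interpolation=cv2.INTER_CUBIC)[:600])
for n in("flat_brush","sample_block"):
    for r in bot.regions_of(n,c)[:1]: print(n,r["p"],r["extent"])
E
```

```text
t 17.65 tip counter x,y mm [-155.2 -485.7] h above top 114.7 yaw err deg -0.3 tilt 0.31 F [-0.6  0.5 -1. ] op 21.8 j [-65.  30.  84.  -0.  66. -60.]
top wax_tin 0.91 px [271. 247.] ctr xy mm [-13.9  62.5] rad 28.6
top tape_roll 0.86 px [329. 250.] ctr xy mm [ -6.7 -46.4] rad 26.4
top stain_jar 0.76 px [417. 155.] ctr xy mm [ 190.1 -191.7] rad 23.3
top stain_jar 0.44 px [306. 144.] ctr xy mm [188.8  17.2] rad 105.8
tub max z (rim=0.1) [0.0176 0.0564 0.0664 0.0717]
flat_brush 0.59 [307.4, 144.4, 111.4, 33.8]
sample_block 0.59 [207.9, 137.2, 51.3, 36.7]
```

View pics/t9.png

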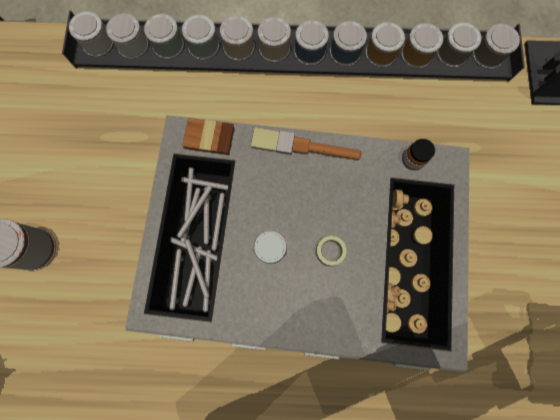

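View pics/t9z.png

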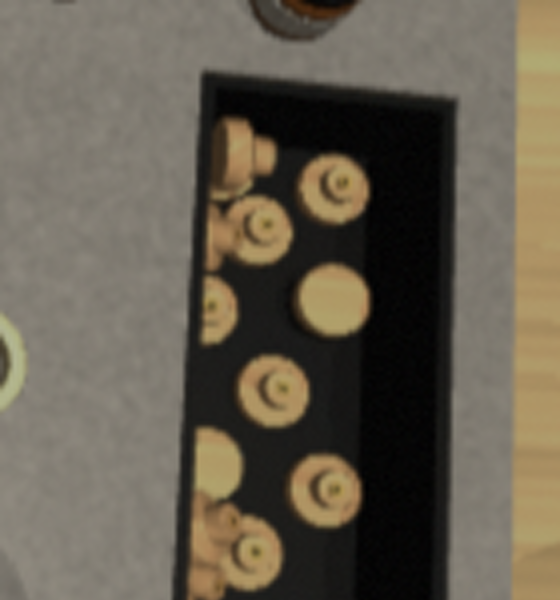

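The picture shows an empty working area. Four extra knobs lie along the near wall of the knob tub, around (398,200) and (392,300), all below 72 mm. The other things are where they were, so I'm handing in.

```bash
python3 -c "
from rig import bot
print(bot.hand_in())"; python3 where.py
```

```text
the job is handed in; nothing more can be done
None
the job is handed in; nothing more can be done
```

All four knobs are in the knob tub on the −y side, and I handed the job in at about 18 s of the 54 s allowed. I swept each one along the counter between two slightly open fingers (22 mm gap) at about 0.2 m/s or less, until it slid over the tub's edge.

- **Knobs:** The last top view shows no knobs left on the counter. Nothing in the tub stands higher than about 28 mm below the rim. I confirmed the four by eye along the tub's near wall, where some are partly hidden, so I could not measure each one's position.
- **Other things:** The tin, tape roll and jar read within about 2–3 mm of where they started. The brush and sample block are unchanged in the picture to within 1–2 pixels.
- **Disagreeing readings:** The scene and top cameras differed by 4–7 mm in x throughout. I worked from the wrist camera, whose readings fell between theirs. Two tin readings were about 12–20 mm off while the arm partly blocked the view, but the final clear view showed it had not moved.
- **Forces:** The tool force, read before and after the sweeps, stayed under about 2 N, and the arm was clear of everything at hand-in.

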